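# Dispense a glass check plate and show its label to the reader

### The arm

A 6-joint arm with a two-finger parallel gripper is mounted at the origin on the work surface. World frame = base frame: x ahead of the robot, y to its left, z up, the work surface at z = 0. Lengths are in m, angles in rad, forces in N, time in s.
With the tool pointing down it reaches from about 0.325 to 0.875 m from the base axis. Payload 4.4 kg.
Tool frame: the origin (TCP) lies midway between the tips of the shut fingers; the grasp point (between the pads) lies 19 mm behind it; z points along the fingers, y is the line along which they close (so a half turn about z gives the same grasp; the last joint's range is limited). The gripper opens to 85 mm and grips with 20 to 120 N. Pads are 22 mm wide; open, the fingers measure 114 mm over their backs; the gripper's body (76 mm by 85 mm) begins 54 mm behind the grasp point. The pads swing forward as they close: fully open they stand 13 mm farther back than shut.
Start: joints at [1.056, 0.207, 1.542, -0, 1.393, -0.15], TCP at [0.205, 0.537, 0.231] pointing down, gripper open.
Joint ranges: [-2.73, 2.73], [-0.86, 2.22], [0.23, 2.46], [-1.11, 4.25], [0.08, 2.63], [-2.82, 2.82]. Speed limits (rad/s): [2.79, 2.79, 3.14, 3.14, 3.14, 3.14].

### API

Orientations are given as a unit quaternion [w, x, y, z].
In Python, from workcell import arm, viewer, readout, ticket gives the robot as it stands (arm), with the cameras (viewer), the readings (readout) and the job (ticket).
- The arm moves only by the tool shift_gripper, called in YAML: its name, and indented under it one key for each argument. Schema: {"type":"object","properties":{"rows":{"type":"array","items":{"type":"array","items":{"type":"array","items":{"type":"number"},"minItems":7,"maxItems":7},"minItems":1,"maxItems":20},"minItems":1,"maxItems":1},"clamp_n":{"type":"number"},"only":{"type":"string"},"quiet":{"type":"boolean"},"lines":{"type":"string"}},"required":["rows"],"additionalProperties":false}. rows is a list that holds a single list of rows (three levels of brackets), with 1 to 20 rows, each of 7 numbers: a rotation vector rx, ry, rz in parts of the range, where 1.0 means pi rad, then dx, dy, dz in fractions of the full range, 1 being 1 m, then the opening from 0.0 (shut) to 1.0 (fully open); each row is the pose to reach, as a shift and turn from the pose commanded when the call began, along the tool's axes at that moment; what a row does not reach only later rows make up. A row lasts 1/10 s, in which the tool goes at most 0.05 m and 0.15 rad, less where a joint would pass 70% of its speed; a pose out of reach is approached as far as the arm can. The fingers move at their own pace and stop on an object; clamp_n is the grip in N (left out, the last holds). Time passes only in rows, so rows that do not move let the fingers close. The tool returns the time, the measured TCP pose, the force, the opening and the grip force at its end. only (a regular expression) keeps the lines of the reply that match it, lines (a string "A,B") keeps lines A to B, and quiet returns only ok. Shift and turn numbers lie between -1 and 1, and a call with a number outside is refused. Input that does not fit is refused with a message, and nothing moves.
- readout.read_state(): the state, without advancing time (a new reading comes with each control period).
- viewer.capture(name): name is "scene" or "top" or "wrist"; returns a dict with "color" (400x640x3 uint8, red, green, blue), "range_z" (400x640 float32, m along the optical axis (not along the pixel's ray), 0 where there is no reading), "mtx" (3x3 intrinsics, pixels), "eye" and "rotation" of the camera in the world. Camera axes: x right, y down, z forward; pixel columns grow to the right and rows downward; lengths in m; the calibration is good to about 2 mm. A picture is of the moment at which its call begins.
- ticket.sign_off(): hands the job in; it is judged then, once.
The state is a dict: "t": time; "q": joint angles; "qvel": joint speeds; "effort": joint torques, N m; "ee_pos": TCP position; "eef_rot": TCP orientation; "contact_force": force on the tool from outside, world axes, zero at the start; "moment": the same for the moment, N m; "opening": opening from 0.0 (shut) to 1.0 (fully open); "grasp_force": force on a finger pad.
Only numpy, scipy, OpenCV 4.12 (cv2) and the standard library are available. Lean on these libraries where they do the work, as an engineer would, in place of code of your own. Each camera call takes 0.05 s, during which the arm holds its last target. There are 200 camera calls.

### The job

Push the dispenser's sprung plunger fully home so that a glass check plate slides out, take the plate, and find its frosted end by the small corner notch. Hold the frosted end 10 cm in front of the reader's lens, in the middle of its view, with the label turned up to face the lens squarely, and finish while still holding it there, clear of everything else. Leave the bottle, the canister and the jar where they stand.

Things in the scene. Friction and masses are not known exactly. Their poses are not given: they have to be found in the camera images.
- dispenser: Fixed dispenser, clear housing, at any yaw. Origin on the table; +x = way the plunger is pushed and the plate comes out, z up. Base 6 mm thick, 56 wide, x -40 to 115 mm. Housing x -40 to 45 mm (mouth at 45), 31 wide, roof 44 to 48 mm above the table. Then an open-topped groove to x 115, open at its end: 10.5 wide, floor 6 mm up, guide walls 18 mm above the table, 22.5 wide over both.
- plunger (a joint): Plunger stroke in m: 0 at rest, 0.060 fully home, along the dispenser's +x; spring 3.5 N rising to 10 N, returns when released. It shoves the plate as far and leaves it there: at full stroke the plate's middle is 20 mm past the mouth, its last 18 mm still under the roof, so draw the plate about 30 mm farther along +x before lifting it.
- plunger_knob (a point): Centre of the outer face, the one to push, of the plunger's round black knob (26 mm across, 12 thick, axis level, 24 mm above the table) on a thin steel rod. Moves with the plunger; at rest 114 mm behind the dispenser's origin, 74 mm behind the housing.
- plate: Loose glass plate 76 (x) x 8 (y) x 36 mm (z), 55 g, on its long edge in the slot, x along the dispenser's x. Origin: middle of its lower long edge. The 22 mm at its +x end are frosted, with a 9 mm notch in the upper corner (+x, +z) and a paper label with dark bars on the +y face only. Facing the label, notch on top, the notch is at the left. Pinch its upper half by the faces, from above.
- plate_label (a point): Centre of the label, on the +y face of the frosted end: 26.5 mm along x, 4 mm along y and 14.5 mm up z from the plate's origin.
- plate_notch (a point): Centre of the square corner notch, at x = 33.5, y = 0, z = 31.5 mm on the plate.
- reader: Fixed label reader. Origin on the table, z up; its focus is 40 mm along its +x and 150 mm up. Its stand is on the +x side: white base 100 x 100 x 18 mm from x = 105 to 205 mm, a post at x = 180 mm and a head that leans from the post towards the origin, up to 0.28 m above the table. Nothing of it is within 80 mm of the focus.
- reader_head: The reader's white head, 50 x 60 x 50 mm, looking down at 45 degrees. Origin: centre of its round lens face, 38 mm across. Its z axis points out of the lens along the line of sight to the focus, 100 mm away; the head lies on its -z side.
- reader_focus (a point): The reader's focus, a point in the air 100 mm in front of the lens and 150 mm above the table: the middle of its view, where the label's centre should be.
- bottle: Loose white bottle, 56 mm across, 130 mm tall. Origin: centre of its underside. A bystander.
- canister: Loose steel canister with a knobbed lid, 90 mm across, 76 mm tall, one solid piece. Origin: centre of its underside. A bystander.
- jar: Loose clear jar, 60 mm across, 65 mm tall. Origin: centre of its underside. A bystander.

How it is judged:
By the outcome, as a careful person would: the job done as asked, in the order asked, and still so for the second after the job is handed in, while the arm keeps its last pose, push and grip.
It also fails if it takes over 64 s, if anything falls off the work surface, if the arm or the gripper's body presses on something with over 40 N, if the wrist force passes 120 N, or if a joint passes its speed limit or range.

## Working session

There is one attempt and no reset: what is moved stays moved. The work goes in short steps, Python scripts to look and compute and a tool call to move; the robot and the scene stay as the last step left them, time stands still between calls to the robot, and variables do not carry over. Pictures are saved under pics/ and viewed, at most 10 in all, crops included, and the job is handed in when it is done.

```bash
mkdir -p pics; ls
```

Run:
```python
from workcell import arm, viewer, readout, ticket
import cv2,numpy as np
for n in ("scene","top"):
    c=viewer.capture(n); cv2.imwrite(f"pics/{n}0.png",c["color"][:,:,::-1]); np.savez(f"pics/{n}0.npz",**c)
    print(n,c["eye"],c["rotation"],c["mtx"])
s=readout.read_state(); print(s)
```

```text
pics
workcell.py
scene [ 1.22079759 -0.18651086  1.26811032] [-0.19834235  0.7860354   0.56662288 -0.14746922] [[483.30807103   0.         326.07344897]
 [  0.         483.30807103 198.4593529 ]
 [  0.           0.           1.        ]]
top [ 0.43070474 -0.00746684  1.46917688] [-0.05124135  0.71234492 -0.69877747  0.04060884] [[417.84184978   0.         316.7447937 ]
 [  0.         417.84184978 205.12787478]
 [  0.           0.           1.        ]]
{'t': 0.1, 'q': array([ 1.05649604e+00,  2.07370840e-01,  1.54281133e+00,  2.68660720e-05,
        1.39352028e+00, -1.50468663e-01]), 'qvel': array([-0.00063001, -0.00251939, -0.00361725,  0.00131701,  0.00148574,
       -0.00017804]), 'effort': array([ 5.09782058e-05, -3.84090972e+01, -2.92550236e+01, -2.84353882e-05,
        4.83333104e-03,  4.38334484e-05]), 'ee_pos': array([0.204262  , 0.53676074, 0.2302213 ]), 'eef_rot': array([-3.56706865e-04,  1.80916346e-01,  9.83497922e-01, -9.92844882e-04]), 'contact_force': array([ 0.15651306,  0.88333583, -0.19246368]), 'moment': array([-0.00516999, -0.01957886,  0.01286142]), 'grasp_force': 0.0, 'opening': 0.998265388450623}
```

View pics/scene0.png

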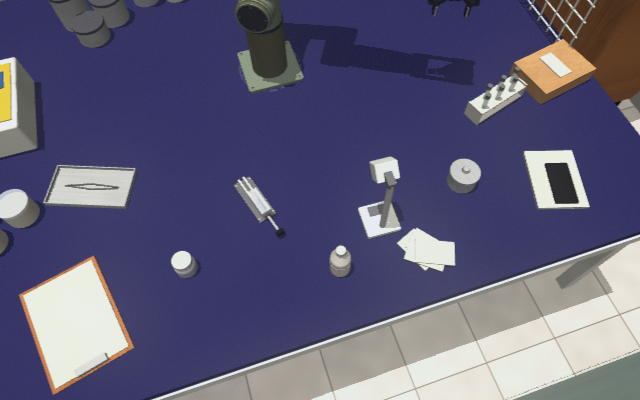

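View pics/top0.png

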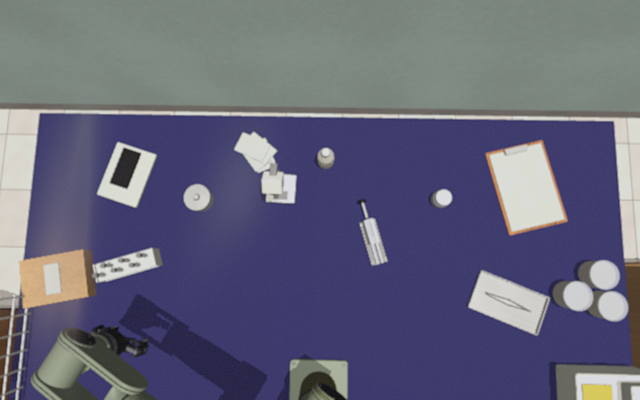

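The scene view shows the dispenser around (255,200), its knob at (280,232), the reader base at (380,218) and its head at (385,170). In the top view they are at (372,240), (364,203), (283,188) and (272,185). I'll enlarge both.

Run:
```python
import cv2,numpy as np
t=cv2.imread("pics/top0.png");s=cv2.imread("pics/scene0.png")
r=lambda im,x,y,w,h,k:cv2.resize(im[y:y+h,x:x+w],None,fx=k,fy=k,interpolation=cv2.INTER_CUBIC)
# left col: dispenser; right: reader; 400x300 each
a=np.vstack([np.hstack([r(t,340,195,50,75,8),r(t,255,155,50,75,8)])])
cv2.imwrite("pics/c1.png",a)
b=np.hstack([r(s,228,170,66,75,6),r(s,352,145,66,100,6)[:450]]) if 0 else np.hstack([r(s,228,170,66,100,6),r(s,352,148,66,100,6)])
cv2.imwrite("pics/c2.png",b)
```

```text
(no output)
```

View pics/c1.png

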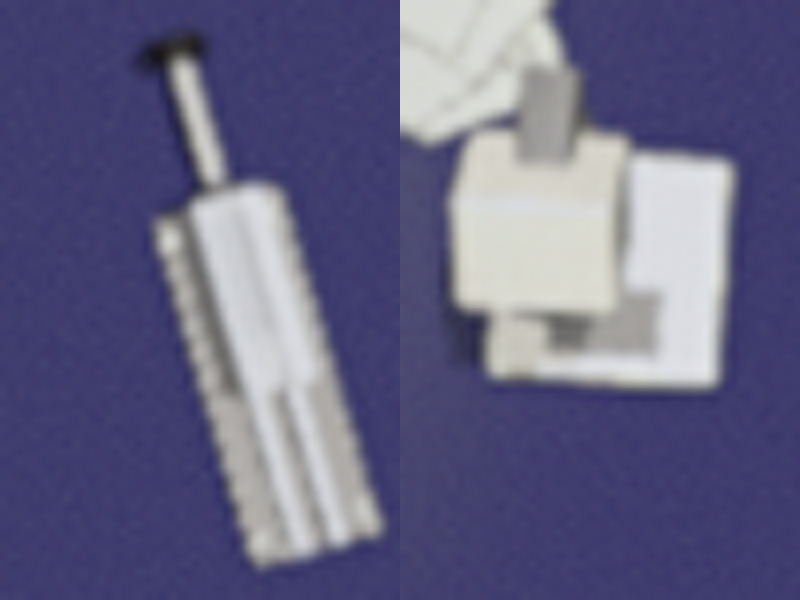

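View pics/c2.png

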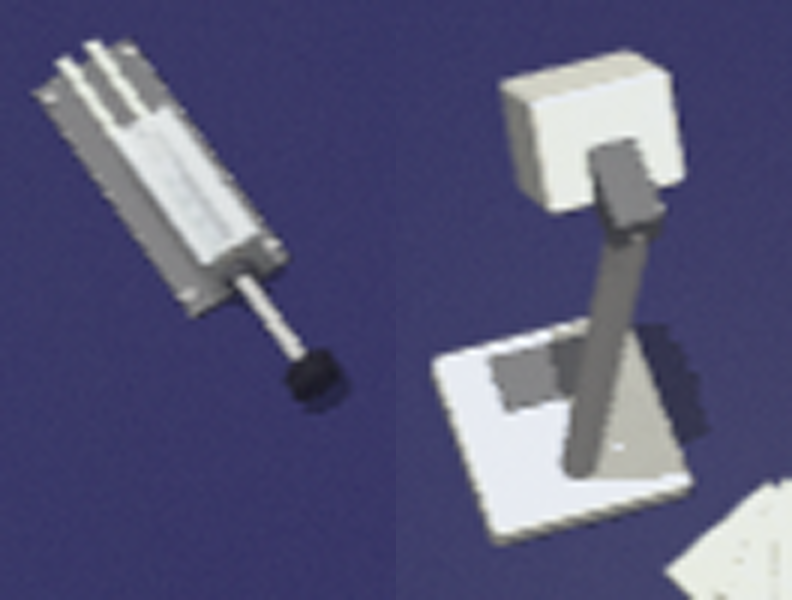

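The crops give usable corner pixels for the dispenser base, knob, reader base and head. I'll fit the poses to both cameras.

Create h.py:
```python
import numpy as np,cv2
from scipy.spatial.transform import Rotation as R
from scipy.optimize import least_squares
Q=lambda q:R.from_quat(np.roll(q,-1))
def proj(c,P):
    p=(np.atleast_2d(P)-c["eye"])@Q(c["rotation"]).as_matrix()
    return np.c_[c["mtx"][0,0]*p[:,0]/p[:,2]+c["mtx"][0,2],c["mtx"][1,1]*p[:,1]/p[:,2]+c["mtx"][1,2]]
def fit(obs,x0):  # obs: list (cam, px, local pt); -> x,y,yaw
    def f(v):
        M=R.from_euler('z',v[2])
        return np.concatenate([proj(c,M.apply(l)+[v[0],v[1],0])[0]-p for c,p,l in obs])
    s=least_squares(f,x0,loss='soft_l1'); return s.x,f(s.x).reshape(-1,2).round(2)
def plane(c,P,n):pass
def ray(c,px,z):
    d=Q(c["rotation"]).apply([(px[0]-c["mtx"][0,2])/c["mtx"][0,0],(px[1]-c["mtx"][1,2])/c["mtx"][1,1],1])
    return c["eye"]+d*(z-c["eye"][2])/d[2]
```

Run:
```python
from h import *
T=dict(np.load("pics/top0.npz"));S=dict(np.load("pics/scene0.npz"))
cr=lambda u,v,k,x,y:((u+.5)/k-.5+x,(v+.5)/k-.5+y)
t1=lambda u,v:cr(u,v,8,340,195); t2=lambda u,v:cr(u-400,v,8,255,155)
s1=lambda u,v:cr(u,v,6,228,170); s2=lambda u,v:cr(u-396,v,6,352,148)
D=lambda x,y,z:[x/1e3,y/1e3,z/1e3]
od=[(T,t1(157,216),D(-40,-28,6)),(T,t1(256,568),D(115,-28,6)),(T,t1(384,535),D(115,28,6)),
(S,s1(34,93),D(115,28,6)),(S,s1(128,40),D(115,-28,6)),(S,s1(288,256),D(-40,-28,6)),(S,s1(195,313),D(-40,28,6)),(S,s1(318,375),D(-108,0,24)),(T,t1(174,47),D(-108,0,24))]
print(*fit(od,[.4,-.1,-2.8]))
for o in (od[:3]+od[8:],od[3:8]): print(fit(o,[.4,-.1,-2.8])[0])
orr=[(T,t2(735,157),D(205,-50,18)),(T,t2(719,387),D(105,-50,18)),(T,t2(487,379),D(105,50,18)),
(S,s2(432,357),D(105,-50,18)),(S,s2(591,317),D(105,50,18)),(S,s2(692,480),D(205,50,18)),(S,s2(497,532),D(205,-50,18))]
print(*fit(orr,[.4,.1,0]))
for o in (orr[:3],orr[3:]): print(fit(o,[.4,.1,0])[0])
# head corners: rear/top face
for n,px in (("bottle",(326,158)),("can",(197,197)),("jar",(441,198))):
    z={"bottle":.1,"can":.07,"jar":.06}[n]; print(n,ray(T,px,z))
# arm kinematic/tool
```

```text
[ 0.53271694 -0.17050596 -2.8429597 ] [[-0.46  1.03]
 [ 0.05 -0.05]
 [-0.45 -0.41]
 [-0.3   0.03]
 [-0.07 -0.38]
 [ 0.6   0.38]
 [-0.19  0.92]
 [-0.41  0.25]
 [-0.06  0.8 ]]
[ 0.53389075 -0.17146186 -2.8500684 ]
[ 0.53201324 -0.17000726 -2.83949938]
[ 0.52279556  0.14699746 -0.02216607] [[-0.6   0.73]
 [ 0.01 -0.04]
 [ 0.6  -0.18]
 [-1.    0.2 ]
 [ 4.69 -2.08]
 [ 0.24  0.18]
 [-0.41  1.04]]
[ 0.52341694  0.14775092 -0.02752361]
[ 0.52230622  0.14610085 -0.017334  ]
bottle [ 0.76942545 -0.01285356  0.1       ]
can [0.63381661 0.42308535 0.07      ]
jar [ 0.64685337 -0.40571581  0.06      ]
```

Add to h.py:
```python
def down(a):  # tool down, tool x at yaw a
    c,s=np.cos(a),np.sin(a); return R.from_matrix(np.array([[c,s,0],[s,-c,0],[0,0,-1.]]))
def go(p,M):
    from workcell import arm, viewer, readout, ticket
    s=readout.read_state(); M0=Q(s["eef_rot"])
    print("row",(M0.inv()*M).as_rotvec().round(3),M0.inv().apply(np.array(p)-s["ee_pos"]).round(4))
```

Create d.py:
```python
from h import *
DX,DY,DA=0.5327,-0.1705,-2.843
def disp(x,y,z): return R.from_euler('z',DA).apply([x,y,z])+[DX,DY,0]
```

Run:
```python
from d import *
T=dict(np.load("pics/top0.npz"));S=dict(np.load("pics/scene0.npz"))
h=np.array([.1284,0,.2384])
for a in (0,1.57,3.14): print(a,proj(T,R.from_euler('z',-.022).apply(h)+[.5228,.147,0])) if a==0 else 0
print(proj(S,R.from_euler('z',-.022).apply(h)+[.5228,.147,0]))
go([.42,-.03,.33],down(DA+np.pi))
go(disp(-.16,0,.15),down(DA+np.pi))
```

```text
0 [[273.25674713 184.55138153]]
[[382.74583098 169.24307648]]
row [-1.000e-03  2.000e-03  2.479e+00] [-0.4033 -0.4531 -0.099 ]
row [-1.000e-03  2.000e-03  2.479e+00] [-0.6848 -0.4455  0.0809]
```

The rows are not in the units I measure in: turns go in shares of pi rad. I convert before sending: 2.479 rad / 3.1416 = 0.7891.

shift_gripper:
  rows:
    - [[0,0,0.382,-0.2,-0.2,-0.1,0],[0,0,0.382,-0.2,-0.25,-0.1,0],[0,0,0.382,-0.3,-0.35,-0.1,0],[0,0,0.382,-0.3,-0.4,-0.1,0],[0,0,0.382,-0.403,-0.453,-0.099,0],[0,0,0.382,-0.403,-0.453,-0.099,0],[0,0,0.382,-0.403,-0.453,-0.099,0],[0,0,0.382,-0.403,-0.453,-0.099,0],[0,0,0.382,-0.403,-0.453,-0.099,0],[0,0,0.382,-0.403,-0.453,-0.099,0],[0,0,0.382,-0.403,-0.453,-0.099,0],[0,0,0.382,-0.403,-0.453,-0.099,0],[0,0,0.7891,-0.5,-0.45,-0.05,0],[0,0,0.7891,-0.6,-0.45,0,0],[0,0,0.7891,-0.685,-0.4455,0.08,0],[0,0,0.7891,-0.685,-0.4455,0.08,0],[0,0,0.7891,-0.685,-0.4455,0.08,0],[0,0,0.7891,-0.685,-0.4455,0.08,0],[0,0,0.7891,-0.685,-0.4455,0.08,0],[0,0,0.7891,-0.685,-0.4455,0.08,0]]

```text
t: 2.1
ee_pos: [0.685, -0.1235, 0.1407]
eef_rot: [-0.003, 0.983, 0.184, -0.006]
contact_force: [-0.9, 0.8, -1.5]
opening: -0.002
grasp_force: 0.0
```

Run:
```python
from d import *
from workcell import arm, viewer, readout, ticket
print(disp(-.16,0,.15)); go(disp(-.16,0,.15),down(DA+np.pi)); print(readout.read_state()["q"])
```

```text
[ 0.68562023 -0.12343193  0.15      ]
row [-0.008  0.011  0.072] [ 0.0005  0.0001 -0.0093]
[-3.02337928e-01  5.41766422e-01  1.28142763e+00 -2.97194110e-04
  1.33161279e+00  8.98175923e-01]
```

To row units: 0.072 rad / 3.1416 = 0.0229.

shift_gripper:
  rows:
    - [[0,0,0.0229,0,0,-0.009,0],[0,0,0.0229,0,0,-0.009,0]]

```text
t: 2.3
ee_pos: [0.6866, -0.1229, 0.1595]
eef_rot: [-0.0, 0.988, 0.152, -0.0]
contact_force: [0.7, -0.0, 1.7]
opening: 0.002
grasp_force: 0.0
```

Run:
```python
from d import *
from workcell import arm, viewer, readout, ticket
c=viewer.capture("wrist"); cv2.imwrite("pics/w1.png",c["color"][:,:,::-1]); np.savez("pics/w1.npz",**c)
print(proj(c,[disp(-.102,0,.024),disp(-.114,0,.024),disp(-.04,.0155,.048),disp(-.04,-.0155,.048),disp(.115,.028,.006)]).round())
go(disp(-.145,0,.014),down(DA+np.pi))
```

```text
[[319. 237.]
 [319. 228.]
 [333. 298.]
 [305. 297.]
 [338. 368.]]
row [ 0.    -0.     0.009] [-1.610e-02  1.000e-04  1.461e-01]
```

View pics/w1.png

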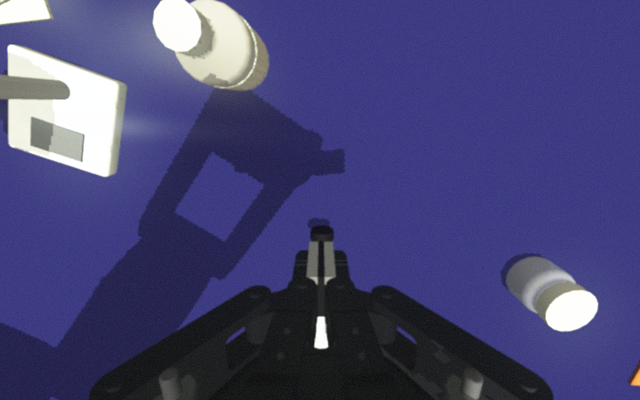

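The wrist view shows the knob at (321,232), against a prediction of about (319,232), so the fit is good. The bottle (210,40) and jar (550,295) are clear. Now I'll descend behind the knob.

To row units: 0.009 rad / 3.1416 = 0.0029.

shift_gripper:
  rows:
    - [[0,0,0.0029,-0.016,0,0.05,0],[0,0,0.0029,-0.016,0,0.1,0],[0,0,0.0029,-0.016,0,0.146,0],[0,0,0.0029,-0.016,0,0.146,0],[0,0,0.0029,-0.016,0,0.146,0]]

```text
t: 2.85
ee_pos: [0.67, -0.1271, 0.0136]
eef_rot: [-0.001, 0.989, 0.148, -0.001]
contact_force: [0.8, -0.2, 0.1]
opening: -0.006
grasp_force: 0.0
```

Run:
```python
from d import *
go(disp(-.120,0,.013),down(DA+np.pi))
```

```text
row [-0.001  0.002 -0.001] [-0.024   0.0011  0.0007]
```

shift_gripper:
  rows:
    - [[0,0,0,-0.01,0.001,0,0],[0,0,0,-0.02,0.001,0,0],[0,0,0,-0.03,0.001,0,0],[0,0,0,-0.04,0.001,0,0],[0,0,0,-0.05,0.001,0,0],[0,0,0,-0.06,0.001,0,0],[0,0,0,-0.068,0.001,0,0],[0,0,0,-0.068,0.001,0,0]]

```text
t: 3.65
ee_pos: [0.6102, -0.149, 0.0186]
eef_rot: [0.002, 0.989, 0.147, 0.006]
contact_force: [6.9, 4.1, 3.3]
opening: 0.001
grasp_force: 3.9
```

Run:
```python
from d import *
from workcell import arm, viewer, readout, ticket
s=readout.read_state();f=s["contact_force"];print(R.from_euler('z',-DA).apply(f),R.from_euler('z',-DA).apply(s["ee_pos"]-[DX,DY,0]))
```

```text
[-7.79193449 -1.92233427  3.26602678] [-0.08041828  0.002266    0.01859542]
```

shift_gripper:
  rows:
    - [[0,0,0,-0.006,0.001,0.002,0],[0,0,0,-0.012,0.002,0.003,0],[0,0,0,-0.018,0.002,0.003,0],[0,0,0,-0.018,0.002,0.003,0],[0,0,0,-0.018,0.002,0.003,0]]

```text
t: 4.15
ee_pos: [0.5958, -0.1553, 0.0164]
eef_rot: [0.002, 0.989, 0.147, 0.007]
contact_force: [9.9, 7.6, 5.8]
opening: 0.003
grasp_force: 5.3
```

Create st.py:
```python
from d import *
from workcell import arm, viewer, readout, ticket
s=readout.read_state();f=s["contact_force"];print(R.from_euler('z',-DA).apply(f).round(1),R.from_euler('z',-DA).apply(s["ee_pos"]-[DX,DY,0]).round(4))
```

```bash
python3 st.py
```

```text
[-11.7  -4.3   5.8] [-0.0648  0.004   0.0164]
```

shift_gripper:
  rows:
    - [[0,0,0,-0.003,-0.003,0.002,0],[0,0,0,-0.006,-0.003,0.002,0],[0,0,0,-0.006,-0.003,0.002,0]]

```text
t: 4.45
ee_pos: [0.5958, -0.1553, 0.0168]
eef_rot: [0.004, 0.989, 0.147, 0.015]
contact_force: [20.9, 7.9, 2.5]
opening: 0.001
grasp_force: 11.2
```

```bash
python3 st.py
```

```text
[-22.3  -1.4   2.5] [-0.0648  0.0041  0.0168]
```

shift_gripper:
  rows:
    - [[0,0,0,-0.003,0,0,0],[0,0,0,-0.006,0,0,0],[0,0,0,-0.006,0,0,0],[0,0,0,-0.006,0,0,0]]

```text
t: 4.85
ee_pos: [0.5957, -0.1555, 0.0172]
eef_rot: [0.004, 0.989, 0.146, 0.021]
contact_force: [35.8, 12.6, -7.1]
opening: -0.002
grasp_force: 18.8
```

```bash
python3 st.py
```

```text
[-38.   -1.5  -7.1] [-0.0646  0.0042  0.0172]
```

Hard stop at TCP x = -64.8 mm, which matches full stroke (face at -54 mm plus the 11 mm half pad). I'll back off, lift, then look.

shift_gripper:
  rows:
    - [[0,0,0,0.03,0,0,0],[0,0,0,0.08,0,0,0],[0,0,0,0.11,0,-0.01,0],[0,0,0,0.11,0,-0.06,0.4],[0,0,0,0.11,0,-0.11,0.4],[0,0,0,0.11,0,-0.16,0.4],[0,0,0,0.11,0,-0.19,0.4],[0,0,0,0.11,0,-0.19,0.4],[0,0,0,0.11,0,-0.19,0.4]]

```text
t: 5.75
ee_pos: [0.6822, -0.1245, 0.2013]
eef_rot: [0.001, 0.989, 0.148, 0.001]
contact_force: [0.0, 0.6, -0.9]
opening: 0.398
grasp_force: 0.0
```

```bash
python3 st.py
```

Run:
```python
from d import *
from workcell import arm, viewer, readout, ticket
c=viewer.capture("top"); np.savez("pics/top1.npz",**c); d=viewer.capture("scene"); np.savez("pics/scene1.npz",**d)
r=lambda c,x,y,w,h,k:cv2.resize(c["color"][y:y+h,x:x+w,::-1],None,fx=k,fy=k,interpolation=cv2.INTER_CUBIC)
cv2.imwrite("pics/c3.png",np.hstack([r(c,340,195,50,75,8),r(d,228,170,66,100,6)]))
go(disp(.06,0,.15),down(DA+np.pi))
```

```text
[-0.2 -0.5 -0.9] [-1.564e-01  1.000e-04  2.013e-01]
row [-0.002  0.003 -0.002] [-0.215   0.0016  0.0482]
```

View pics/c3.png

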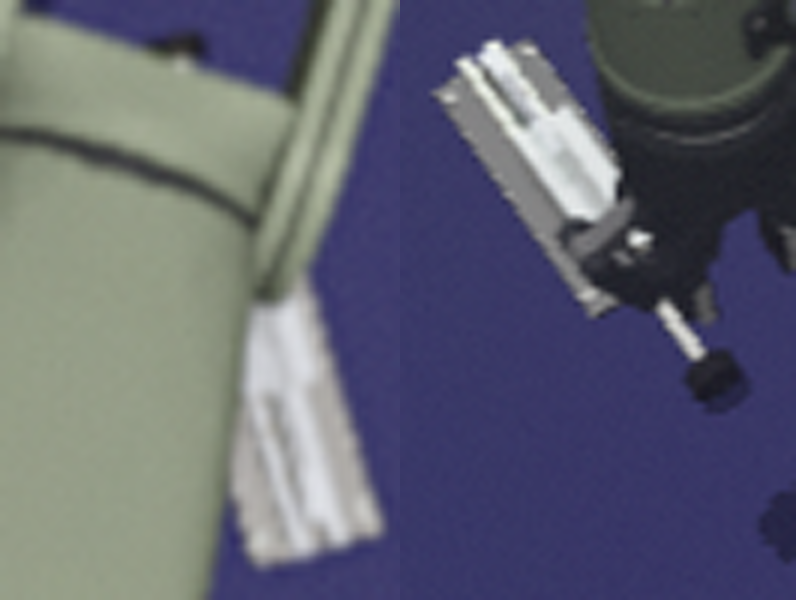

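The plunger has sprung back, and the plate now stands in the groove almost to its open end (around (490,45) in the scene crop). I'll move above it.

shift_gripper:
  rows:
    - [[0,0,0,-0.05,0.001,0.01,0.4],[0,0,0,-0.1,0.001,0.03,0.4],[0,0,0,-0.15,0.001,0.05,0.4],[0,0,0,-0.2,0.001,0.06,0.4],[0,0,0,-0.215,0.001,0.08,0.4],[0,0,0,-0.215,0.001,0.1,0.4],[0,0,0,-0.215,0.001,0.1,0.4],[0,0,0,-0.215,0.001,0.1,0.4]]

```text
t: 6.65
ee_pos: [0.4762, -0.1873, 0.0981]
eef_rot: [-0.001, 0.989, 0.148, -0.001]
contact_force: [1.0, 0.6, 0.3]
opening: 0.396
grasp_force: 0.0
```

```bash
python3 st.py
```

Run:
```python
from d import *
from workcell import arm, viewer, readout, ticket
c=viewer.capture("wrist"); np.savez("pics/w2.npz",**c)
cv2.imwrite("pics/w2.png",c["color"][:,:,::-1])
print(proj(c,[disp(.103,0,.042),disp(.115,.028,.006),disp(.115,-.028,.006),disp(.115,.01125,.018),disp(.115,-.01125,.018)]).round(1))
go(disp(.06,0,.022),down(DA+np.pi))
```

```text
[-1.1 -0.3  0.3] [ 0.059  -0.0006  0.0981]
[[319.8 264.7]
 [349.1 254.8]
 [291.  254.9]
 [332.1 261.6]
 [307.8 261.6]]
row [-0.     0.    -0.001] [-0.002  -0.0002  0.0772]
```

View pics/w2.png

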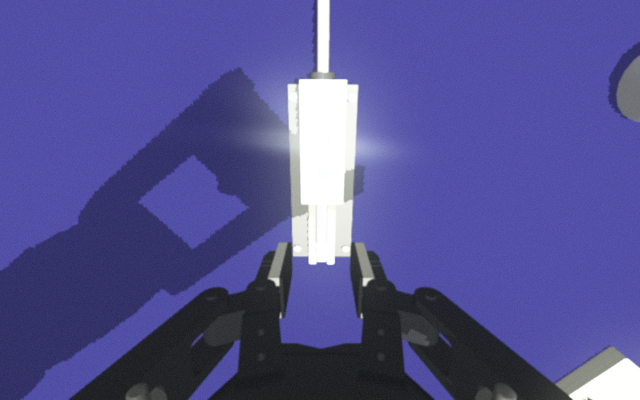

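The wrist view shows the groove end (292–352, 256) within about 2 px of the prediction, and the fingers straddle the plate at column 321. I'll lower and grip.

shift_gripper:
  rows:
    - [[0,0,0,-0.002,0.001,0.04,0.4],[0,0,0,-0.002,0.001,0.077,0.4],[0,0,0,-0.002,0.001,0.077,0.4],[0,0,0,-0.002,0.001,0.077,0],[0,0,0,-0.002,0.001,0.077,0],[0,0,0,-0.002,0.001,0.077,0],[0,0,0,-0.002,0.001,0.077,0],[0,0,0,-0.002,0.001,0.077,0],[0,0,0,-0.002,0.001,0.077,0]]
  clamp_n: 40

```text
t: 7.6
ee_pos: [0.4771, -0.189, 0.0244]
eef_rot: [0.0, 0.989, 0.148, 0.002]
contact_force: [-0.0, 4.4, 3.8]
opening: 0.079
grasp_force: 42.0
```

```bash
python3 st.py
```

```text
[-1.3 -4.2  3.8] [0.0586 0.0014 0.0244]
```

shift_gripper:
  rows:
    - [[0,0,0,-0.01,0,0,0],[0,0,0,-0.02,0,0,0],[0,0,0,-0.03,0,0,0],[0,0,0,-0.038,0,0,0],[0,0,0,-0.038,0,0,0],[0,0,0,-0.038,0,-0.03,0],[0,0,0,-0.038,0,-0.08,0],[0,0,0,-0.038,0,-0.13,0],[0,0,0,-0.038,0,-0.16,0],[0,0,0,-0.038,0,-0.16,0],[0,0,0,-0.038,0,-0.16,0]]

```text
t: 8.7
ee_pos: [0.44, -0.2014, 0.1842]
eef_rot: [0.002, 0.989, 0.148, 0.001]
contact_force: [-0.9, -0.0, -0.2]
opening: 0.083
grasp_force: 41.3
```

```bash
python3 st.py
```

Run:
```python
from d import *
from workcell import arm, viewer, readout, ticket
s=readout.read_state();print(s["q"],s["opening"],s["grasp_force"],s["contact_force"])
d=viewer.capture("scene"); np.savez("pics/scene2.npz",**d)
M=Q(s["eef_rot"]);ctr=s["ee_pos"]
px=proj(d,ctr)[0].astype(int);print(px)
x,y=px[0]-40,px[1]-40
cv2.imwrite("pics/c4.png",cv2.resize(d["color"][y:y+80,x:x+80,::-1],None,fx=7,fy=7,interpolation=cv2.INTER_CUBIC))
```

```text
[ 0.9 -0.2 -0.2] [0.0977 0.0023 0.1842]
[-6.07908519e-01  5.47048192e-02  1.81454007e+00 -7.29058552e-04
  1.26758980e+00  6.66213861e-01] 0.083221562257517 41.348950266838074 [-0.89566263 -0.04997784 -0.16114588]
[232 151]
```

View pics/c4.png

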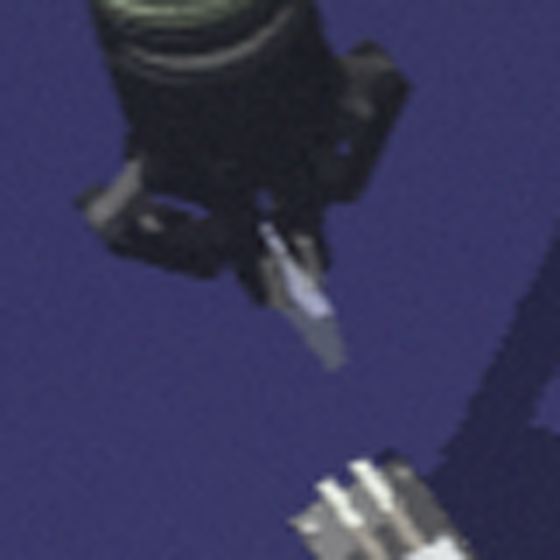

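The plate is gripped and clear. I'll turn it to the presenting attitude away from the reader, where the scene camera faces it, to check which end is frosted.

Add to d.py:
```python
RX,RY,RA=0.5228,0.147,-0.022
s2=np.sqrt(.5)
def pres(): return R.from_euler('z',RA)*R.from_matrix(np.array([[0,s2,s2],[1,0,0],[0,s2,-s2]]))
FOC=R.from_euler('z',RA).apply([.04,0,.15])+[RX,RY,0]
```

Run:
```python
from d import *
print(FOC,pres().as_matrix().round(2)); go([.45,-.12,.25],pres())
```

```text
[0.56279032 0.14612007 0.15      ] [[ 0.02  0.71  0.71]
 [ 1.   -0.02 -0.02]
 [ 0.    0.71 -0.71]]
row [-0.677  0.491 -1.183] [ 0.0342 -0.0738 -0.0677]
```

To row units: -1.183 rad / 3.1416 = -0.3766.

shift_gripper:
  rows:
    - [[-0.0216,0.0156,-0.0376,0.003,-0.02,-0.04,0],[-0.043,0.0312,-0.0754,0.006,-0.04,-0.06,0],[-0.0646,0.0468,-0.113,0.01,-0.05,-0.068,0],[-0.0863,0.0624,-0.1506,0.015,-0.06,-0.068,0],[-0.1079,0.0783,-0.1884,0.02,-0.07,-0.068,0],[-0.1292,0.0939,-0.226,0.025,-0.074,-0.068,0],[-0.1509,0.1095,-0.2636,0.03,-0.074,-0.068,0],[-0.1725,0.1251,-0.3011,0.034,-0.074,-0.068,0],[-0.1939,0.1407,-0.339,0.034,-0.074,-0.068,0],[-0.2155,0.1563,-0.3766,0.034,-0.074,-0.068,0],[-0.2155,0.1563,-0.3766,0.034,-0.074,-0.068,0],[-0.2155,0.1563,-0.3766,0.034,-0.074,-0.068,0],[-0.2155,0.1563,-0.3766,0.034,-0.074,-0.068,0]]

```text
t: 10.05
ee_pos: [0.4492, -0.1198, 0.2484]
eef_rot: [0.271, 0.663, 0.645, 0.267]
contact_force: [-0.1, 0.2, -0.2]
opening: 0.079
grasp_force: 41.4
```

Run:
```python
from d import *
from workcell import arm, viewer, readout, ticket
s=readout.read_state();M=Q(s["eef_rot"]);print(s["q"].round(3)); go([.45,-.12,.25],pres())
d=viewer.capture("scene"); np.savez("pics/scene3.npz",**d); w=viewer.capture("wrist"); np.savez("pics/w3.npz",**w)
# expected label point: plate x=26.5,y=4,z=14.5 with TCP at plate x=-6.4,z=18.4
L=s["ee_pos"]+M.apply([-.033,.004,.004]); px=proj(d,L)[0];print("label px",px, proj(d,s["ee_pos"]))
x,y=int(px[0])-25,int(px[1])-37
print(x,y)
a=cv2.resize(d["color"][y:y+75,x:x+50,::-1],None,fx=8,fy=8,interpolation=cv2.INTER_CUBIC)
b=cv2.resize(w["color"][150:350,220:420,::-1],(400,400),interpolation=cv2.INTER_CUBIC)
cv2.imwrite("pics/c5.png",np.hstack([a,np.vstack([b,np.zeros((200,400,3),np.uint8)])]))
```

```text
[-0.816 -0.52   2.319  0.715  0.875 -1.128]
row [-0.004 -0.001 -0.005] [-0.0002  0.0017 -0.0006]
label px [248.00623409 136.9525757 ] [[259.93994865 132.15656197]]
223 99
```

View pics/c5.png

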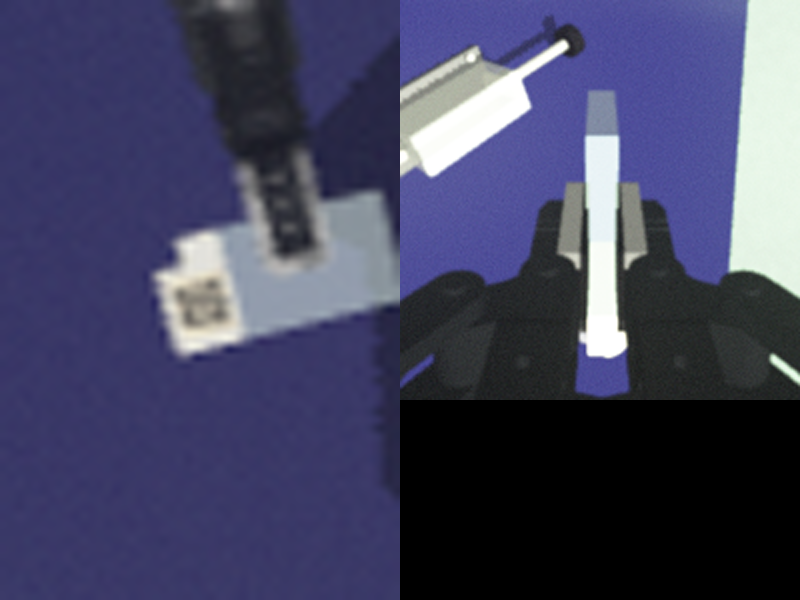

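The frosted end with the notch is at upper left (190,245), and the label is at crop (205,303), which is pixel (248.2,136.9) against a prediction of (248.0,137.0). The end, the face and the hold all match what I assumed. Now I'll bring the label to the focus.

Run:
```python
from d import *
P=pres();t=FOC-P.apply([-.033,.004,.004]);print(t)
go(t-[.08,0,-.05],P);go(t,P)
```

```text
[0.55786078 0.17923653 0.15      ]
row [-0.002 -0.001 -0.002] [ 0.2992 -0.0208  0.0506]
row [-0.002 -0.001 -0.002] [0.3009 0.0006 0.1425]
```

To row units: -0.002 rad / 3.1416 = -0.0006.

shift_gripper:
  rows:
    - [[0,0,0,0.04,-0.003,0.007,0],[0,0,0,0.08,-0.006,0.014,0],[0,0,0,0.12,-0.009,0.02,0],[0,0,0,0.16,-0.012,0.028,0],[0,0,0,0.2,-0.015,0.035,0],[0,0,0,0.25,-0.018,0.042,0],[0,0,0,0.299,-0.02,0.05,0],[0,0,0,0.3,-0.01,0.08,0],[0,0,0,0.301,-0.005,0.11,0],[-0.0006,-0.0003,-0.0006,0.301,0.0006,0.135,0],[-0.0006,-0.0003,-0.0006,0.301,0.0006,0.1425,0],[-0.0006,-0.0003,-0.0006,0.301,0.0006,0.1425,0],[-0.0006,-0.0003,-0.0006,0.301,0.0006,0.1425,0]]

```text
t: 11.45
ee_pos: [0.5575, 0.1798, 0.1498]
eef_rot: [0.274, 0.66, 0.647, 0.268]
contact_force: [-0.6, 0.5, -1.0]
opening: 0.082
grasp_force: 41.3
```

Run:
```python
from d import *
from workcell import arm, viewer, readout, ticket
P=pres();go(FOC-P.apply([-.033,.004,.004]),P)
d=viewer.capture("scene"); np.savez("pics/scene4.npz",**d)
px=proj(d,FOC)[0]; print(px,readout.read_state()["qvel"].round(3))
x,y=int(px[0])-50,int(px[1])-37
print(x,y); cv2.imwrite("pics/c6.png",cv2.resize(d["color"][y:y+75,x:x+100,::-1],None,fx=8,fy=8,interpolation=cv2.INTER_CUBIC))
```

```text
row [ 0.    -0.     0.002] [-0.0005  0.0004  0.0001]
[368.50960344 160.2993503 ] [-0.01  -0.035  0.01  -0.001 -0.004  0.   ]
318 123
```

View pics/c6.png

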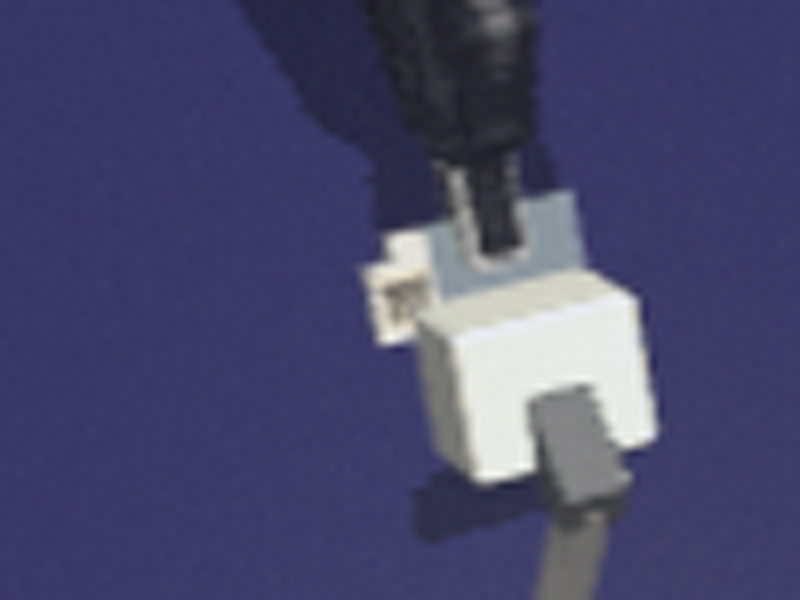

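The label centre is at crop (405,300), which is pixel (368.6,160.5), right on the focus's predicted (368.5,160.3), and it is clear of the head. I'll let it settle and hand in.

shift_gripper:
  rows:
    - [[0,0,0,0,0,0,0],[0,0,0,0,0,0,0],[0,0,0,0,0,0,0],[0,0,0,0,0,0,0]]

```text
t: 11.9
ee_pos: [0.5579, 0.1788, 0.1511]
eef_rot: [0.275, 0.66, 0.646, 0.268]
contact_force: [0.1, 0.3, -0.3]
opening: 0.083
grasp_force: 41.3
```

Run:
```python
from d import *
from workcell import arm, viewer, readout, ticket
P=pres();go(FOC-P.apply([-.033,.004,.004]),P)
print(ticket.sign_off())
```

```text
row [0.003 0.    0.   ] [ 0.0004 -0.0008  0.0008]
the job is handed in; nothing more can be done
None
```

The job is handed in at 11.9 s: the plunger went fully home, and the arm holds the plate by its clear part, notch checked, with the label facing the lens within about 2 mm of the focus, clear of everything and with the bottle, canister and jar not touched.

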